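Load a tube sample into the clamshell clamp, pin it and hold it shut

ROBOT

A 7-joint arm with a two-finger parallel gripper is mounted at the origin on the work surface. World frame = base frame: x ahead of the robot, y to its left, z up, the work surface at z = 0. Lengths are in m, angles in rad, forces in N, time in s.
With the tool pointing down it reaches from about 0.4 to 0.9 m from the base axis. Payload 5.6 kg.
Tool frame: the origin (TCP) lies at the very end of the fingers, on their centre line; the grasp point (between the pads) lies 19 mm behind it; z points along the fingers, y is the direction in which the jaws open and shut (so a half turn about z gives the same grasp; the last joint's range is limited). The gripper opens to 92 mm and grips with 3 to 60 N. Pads are 20 mm wide; open, the fingers measure 128 mm over their backs; the gripper's body (75 mm by 189 mm) begins 69 mm behind the grasp point.
Start: joints at [1.075, 0.468, -0.012, 1.603, 0.006, 1.071, -0.056], TCP at [0.284, -0.585, 0.215] pointing down, gripper open.
Joint ranges: [-2.53, 2.53], [-0.31, 2.02], [-1.57, 1.55], [0.28, 2.44], [-1.29, 4.43], [0.15, 1.84], [-2.92, 2.92]. Speed limits (rad/s): [2.57, 2.57, 3.14, 3.14, 3.14, 3.14, 3.14].

INTERFACE

Orientations are given as [roll, pitch, yaw] about the fixed x, y, z axes, in that order (R = Rz(yaw) Ry(pitch) Rx(roll)).
In Python, from rig import bot gives the robot as it stands. The module is installed in compiled form; this text tells all that it offers.
- The arm moves only by the shell command python3 -m pendant 'ROWS' [FORCE]. ROWS is text: rows parted by semicolons, each of 5 numbers parted by spaces: the opening, from -1 (shut) to 1 (fully open), then the shift along the tool's x, y, z in mm, then the turn about the tool's z in rad. In form: gripper x y z roll; .... A call has 1 to 5 rows; each row is the pose to reach, as a shift and turn from the pose measured when the call began, along the tool's axes at that moment; what a row does not reach only later rows make up. A row lasts 1/8 s, in which the tool goes at most 62.5 mm and 10.7 degrees, less where a joint would pass 70% of its speed; a pose out of reach is approached as far as the arm can. A call with a gripper value outside its range is refused whole. The fingers move at their own pace and stop on an object; FORCE is the grip in N (left out, the last holds). Time passes only in rows, so rows that repeat a pose let the fingers close. It gives the time, the measured TCP pose, the force and the opening at its end, in the units of the state.
- bot.read_state(): the state, without advancing time (a new reading comes with each control period).
- bot.camera(name): name is "scene" or "top" or "wrist"; returns a dict with "color" (420x560x3 uint8, blue, green, red), "fx", "fy", "cx", "cy" (pixels), "rvec" (rotation vector, rad) and "tvec" (3), from world to camera coordinates, as OpenCV has them. Camera axes: x right, y down, z forward; pixel columns grow to the right and rows downward; lengths in m; the calibration is good to about 2 mm. A picture is of the moment at which its call begins. There is no depth.
- bot.sign_off(): hands the job in, once; it reports no verdict.
Trained networks look in a picture, given as the dict that the camera call returned (one of the last four; its "shot" number tells which), for a name from the list of things; names that differ only in an ending like _2 or _b are one class to them, and where a whole thing is asked for, a point or a joint stands for the part that bears it (a point fixed in the world has none). Each returns a list of dicts, best first, with "p" (0 to 1); they miss things now and then, are a little off and sometimes report something else, mostly with a low value. They report only what shows in the picture. A call takes as long as a camera call. They do not tell look-alikes from the thing itself.
- bot.masks_of(picture, thing): "pixels" (420x560 bool, what is visible of it) and "position" ([column, row] in pixels, amid what is visible of it).
The state is a dict: "clock": time; "joints": joint angles; "joint_vel": joint speeds; "joint_efforts": joint torques, N m; "ee_pos": TCP position; "tool_rot": TCP orientation; "ft_force": force on the tool from outside, world axes, zero at the start; "wrist_torque": the same for the moment, N m; "gripper_width": opening from 0.0 (shut) to 1.0 (fully open).
Only numpy, scipy, OpenCV 4.12 (cv2) and the standard library are available. Lean on these libraries where they do the work, as an engineer would, in place of code of your own. Each camera call takes 0.05 s, during which the arm holds its last target. There are 200 camera calls.

TASK

Lay the standing tube sample on its side in the V-cradle of the clamshell clamp, centred along it, then swing the yellow frame over onto it. Then take the red-knobbed pin from its stand, push it through the hole of the frame into the hole of the base below until its collar sits on the frame, and keep pushing the pin down so that the frame is fully shut against the sprung cradle. Finish like that, still holding the pin and pressing the frame shut (let go and it springs ajar), and leave the other things on the bench where they are.

Things in the scene. Friction and masses are not known exactly. Their poses are not given: they have to be found in the camera images.
- tube_mid (a point): Centre of the tube sample: a closed aluminium tube, 32 mm in diameter, 100 mm long, about 0.2 kg, with a thin blue ring near either end. It stands upright on the table at the start (centre 50 mm up). z: along the tube. Either end may point either way in the cradle.
- clamp: The clamshell clamp, fixed to the table: blue base plate 150 mm (x) by 235 mm (y), 20 mm thick. Origin under the middle of the cradle, at table height; z up. The cradle's length runs along its x axis; the yellow frame's hinge is on its +y side, the steel block with the base hole on its -y side.
- cradle_seat (a point): Where the tube's centre lies in the cradle, 65 mm above the table; tube along the clamp's x. Two black 90-degree V-saddles, 12 mm wide, 42 mm either side of it along x. Between them fingers have room: down to the base plate (20 mm up) and 55 mm to either side in y. The saddles are sprung (2500 N/m, 2.5 N preload, 8 mm travel): the tube sags 1 mm, and is pushed 5 mm down at fully shut.
- lid (a joint): Angle of the yellow frame, rad: 0 fully shut (level), 1.57 upright, 2.0 end stop; it starts at 1.65 to 1.9, leaning away from the cradle. Damped hinge: beyond upright it stays; pushed over to below about 1.0 it sinks slowly by itself until it rests ajar on the tube (about 0.03). With the tube in place it takes about 6 N at the frame's hole to shut it fully.
- lid_hinge (a point): Middle of the frame's hinge axis (along the clamp's x), 82 mm up, 85 mm to the clamp's +y. The frame: 0.35 kg, 12 mm thick about the axis's height, 110 mm wide (x), reaching 182 mm from the axis, then a black tab 40 mm wide, 8 mm thick, to 202 mm. Open window from 22 to 137 mm from the axis between side rails 20 mm wide; solid strip with the hole from 137 to 182 mm.
- lid_hole (a point): Centre of the upper mouth of the 12.5 mm through hole in the frame, 160 mm from the hinge axis, 88 mm above the table when shut. Rims are chamfered by 2 mm.
- base_hole (a point): Centre of the mouth of the 12.5 mm hole, 36 mm deep, in the top of the steel block of the base (block 50 by 34 mm, 56 mm tall on the plate; its top 76 mm above the table). It lies straight below the frame's hole when the frame is shut or nearly so.
- stand: Fixed grey block 60 by 60 mm, 46 mm tall, that holds the pin upright in a 12 mm hole. Origin at the centre of its underside.
- pin_knob (a point): Grip point on the pin, on the axis of its red round knob (18 mm thick, 42 mm tall): 24 mm above the collar's top, 30 mm above its underside, 70 mm above the tip, 18 mm below the knob's top. z up along the pin. Steel shank 10 mm thick, 40 mm long, tapered tip; collar 28 mm wide, 6 mm thick; 60 g. It starts upright in the stand, collar on the stand's top.
- pin_tip (a point): Centre of the pin's lower tip, 40 mm below the underside of the collar; z up along the pin.
- pin_collar (a point): Centre of the underside of the pin's collar; it meets the frame's hole mouth (point lid_hole) when the pin is home.
- pin: The pin as a body; origin at its tip, z up along it.
- bottle: Bystander: clear drinks bottle with red cap, 62 mm in diameter, 190 mm tall. Origin under it.
- jar: Bystander: small amber jar, 50 mm in diameter, 60 mm tall. Origin under it.
- tape: Bystander: blue roll of tape lying flat, 70 mm in diameter, 24 mm tall. Origin under it.
- weight: Bystander: brass calibration weight, 40 mm in diameter, 52 mm tall. Origin under it.
- screwdriver: Bystander: screwdriver lying on the table. Origin under it.
Things that resemble listed ones, but are neither listed nor needed, are in the scene too. What is shaped like the pin but orange is not meant. Of the things that look like the part that bears tube_mid, the smaller one is meant.

How it is judged:
By the outcome, as a careful person would: the job done as asked, in the order asked, and still so for the second after the job is handed in, while the arm keeps its last pose, push and grip.
It also fails if it takes over 69 s, if anything falls off the work surface, if the arm or the gripper's body presses on something with over 40 N, if the wrist force passes 120 N, or if a joint passes its speed limit or range.

## Working session

There is one attempt and no reset: what is moved stays moved. The work goes in short steps, Python scripts to look and compute and a shell command to move; the robot and the scene stay as the last step left them, time stands still between calls to the robot, and variables do not carry over. Pictures are saved under pics/ and viewed, about 8 in all and at most 12, crops included, and the job is handed in when it is done.

```bash
mkdir -p pics; cat > h.py <<'E'
import numpy as np, cv2
from rig import bot
def P(c): 
    R,_=cv2.Rodrigues(np.array(c["rvec"],float)); return R,np.array(c["tvec"],float).ravel()
def ray(c,uv):
    R,t=P(c); d=R.T@np.array([(uv[0]-c["cx"])/c["fx"],(uv[1]-c["cy"])/c["fy"],1]); return -R.T@t,d
def atz(c,uv,z):
    o,d=ray(c,uv); return o+d*(z-o[2])/d[2]
def proj(c,X):
    R,t=P(c); q=R@np.array(X,float)+t; return np.array([c["fx"]*q[0]/q[2]+c["cx"],c["fy"]*q[1]/q[2]+c["cy"]])
def tri(a,ua,b,ub):
    o1,d1=ray(a,ua);o2,d2=ray(b,ub)
    s=np.linalg.lstsq(np.c_[d1,-d2],o2-o1,rcond=None)[0]
    p,q=o1+d1*s[0],o2+d2*s[1]; return (p+q)/2,np.linalg.norm(p-q)
E
python3 - <<'E'
from h import *
np.set_printoptions(precision=3,suppress=True)
s=bot.read_state(); print({k:np.round(v,3) for k,v in s.items()})
t=bot.camera("top");c=bot.camera("scene")
cv2.imwrite("pics/a.png",cv2.resize(np.vstack([t["color"],c["color"]]),None,fx=.714,fy=.714) if 0 else t["color"]); cv2.imwrite("pics/b.png",c["color"])
for n,p in(("top",t),("scene",c)):
    print(n,"cam at",ray(p,(0,0))[0])
    for th,z in(("tube_mid",.05),("clamp",.02),("stand",.046),("pin",.07),("lid",.1),("bottle",.1),("jar",.03),("tape",.012),("weight",.03),("screwdriver",.01)):
        for d in bot.masks_of(p,th):
            if d["p"]>.2: print(th,round(d["p"],2),np.round(d["position"]),d["pixels"].sum(),atz(p,d["position"],z))
E
```

```text
{'clock': np.float64(0.0), 'joints': array([ 1.075,  0.468, -0.012,  1.604,  0.006,  1.071, -0.056]), 'joint_vel': array([ 0.   , -0.001,  0.   , -0.001, -0.001,  0.001, -0.   ]), 'joint_efforts': array([  0.   , -52.058,  -0.012, -24.375,  -0.057,   0.017,   0.   ]), 'ee_pos': array([ 0.284, -0.584,  0.214]), 'tool_rot': array([-3.14 ,  0.   ,  0.453]), 'ft_force': array([-0.371, -0.236,  0.928]), 'wrist_torque': array([-0.029,  0.017,  0.052]), 'gripper_width': np.float64(0.995)}
top cam at [0.394 0.041 1.347]
tube_mid 0.81 [433. 200.] 570 [ 0.64  -0.369  0.05 ]
tube_mid 0.49 [398. 217.] 213 [ 0.593 -0.273  0.05 ]
clamp 0.75 [262. 265.] 5318 [0.459 0.092 0.02 ]
stand 0.7 [376. 266.] 497 [ 0.46  -0.214  0.046]
pin 0.4 [348. 285.] 86 [ 0.409 -0.135  0.07 ]
lid 0.93 [219. 261.] 1056 [0.463 0.197 0.1  ]
bottle 0.82 [136. 204.] 812 [0.609 0.419 0.1  ]
jar 0.73 [141. 275.] 352 [0.427 0.416 0.03 ]
tape 0.57 [335. 157.] 322 [ 0.766 -0.108  0.012]
weight 0.64 [428. 302.] 200 [ 0.369 -0.353  0.03 ]
screwdriver 0.67 [243. 145.] 379 [0.798 0.154 0.01 ]
scene cam at [ 1.123 -0.888  0.788]
tube_mid 0.95 [197. 289.] 683 [ 0.59  -0.258  0.05 ]
tube_mid 0.59 [176. 324.] 1817 [ 0.614 -0.354  0.05 ]
clamp 0.56 [244. 195.] 6030 [0.452 0.124 0.02 ]
stand 0.59 [164. 273.] 1015 [ 0.498 -0.251  0.046]
stand 0.54 [260. 119.] 2044 [0.267 0.505 0.046]
pin 0.7 [160. 257.] 214 [ 0.479 -0.237  0.07 ]
pin 0.56 [170. 236.] 244 [ 0.451 -0.17   0.07 ]
lid 0.94 [256. 122.] 2255 [0.328 0.383 0.1  ]
bottle 0.7 [355. 148.] 1195 [0.647 0.384 0.1  ]
bottle 0.43 [163. 270.] 1122 [ 0.538 -0.292  0.1  ]
bottle 0.32 [372. 232.] 494 [0.837 0.039 0.1  ]
tape 0.64 [301. 292.] 685 [ 0.753 -0.12   0.012]
weight 0.92 [ 83. 290.] 440 [ 0.381 -0.363  0.03 ]
screwdriver 0.56 [371. 234.] 536 [0.8   0.151 0.01 ]
```

View pics/a.png

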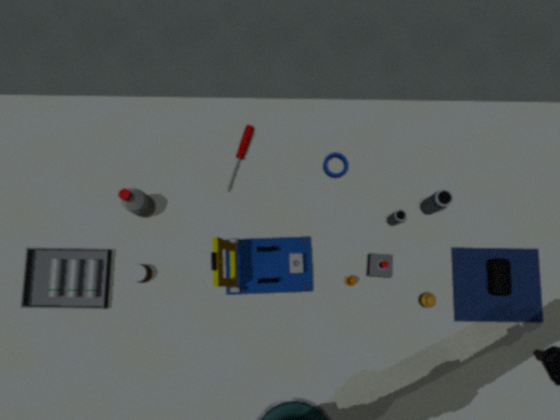

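View pics/b.png

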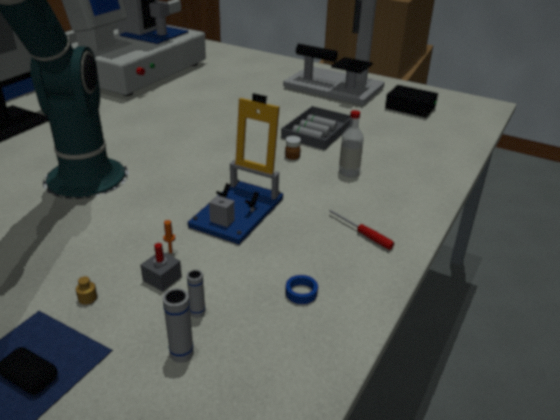

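Tubes show at top (433,200) and (398,217), which are (176,324) and (197,289) in the scene view. The second is the smaller and should be the one meant. Of the pins, the red knob in the grey stand is at top (380,265), and the orange look-alike is at (351,281). The clamp sits at top (262,265), with its hinge on the left (+y) and its block on the right. I'll confirm these in an enlarged crop.

```bash
python3 - <<'E'
from h import *
np.set_printoptions(precision=3,suppress=True)
t=bot.camera("top");c=bot.camera("scene")
def best(p,th,near):
    l=[d for d in bot.masks_of(p,th)]; return min(l,key=lambda d:np.hypot(*(np.array(d["position"])-near)))["position"] if l else None
for th,a,b in(("tube_mid",(398,217),(197,289)),("tube_mid",(433,200),(176,324)),("pin",(380,265),(160,257)),("pin",(351,281),(170,236)),("stand",(378,266),(164,270)),("weight",(428,300),(85,290))):
    u,v=best(t,th,a),best(c,th,b); print(th,np.round(u),np.round(v),*tri(t,u,c,v))
A=cv2.resize(t["color"][185:305,340:470],None,fx=4,fy=4,interpolation=2)[:, :390]
A=cv2.resize(t["color"][190:305,200:450],(800,368),interpolation=2)
B=cv2.resize(c["color"][180:365,70:300],(284,228),interpolation=2)
B=np.hstack([cv2.resize(c["color"][225:360,130:240],(186,228),interpolation=2),cv2.resize(c["color"][85:245,180:300],(171,228),interpolation=2)])
im=np.zeros((596,800,3),np.uint8); im[:368]=A; im[368:,:B.shape[1]]=B
cv2.imwrite("pics/c.png",im)
E
```

```text
tube_mid [395. 215.] [198. 291.] [ 0.597 -0.265  0.054] 0.000854986095182028
tube_mid [433. 198.] [177. 324.] [ 0.636 -0.367  0.072] 0.01249697914121702
pin [382. 266.] [160. 258.] [ 0.462 -0.225  0.052] 0.008416317201483382
pin [349. 281.] [169. 237.] [ 0.42  -0.141  0.037] 0.0018384956275971324
stand [377. 268.] [161. 273.] [ 0.459 -0.223  0.007] 0.005413797367300805
weight [429. 301.] [ 85. 292.] [ 0.372 -0.358  0.017] 0.00793354159983463
```

View pics/c.png

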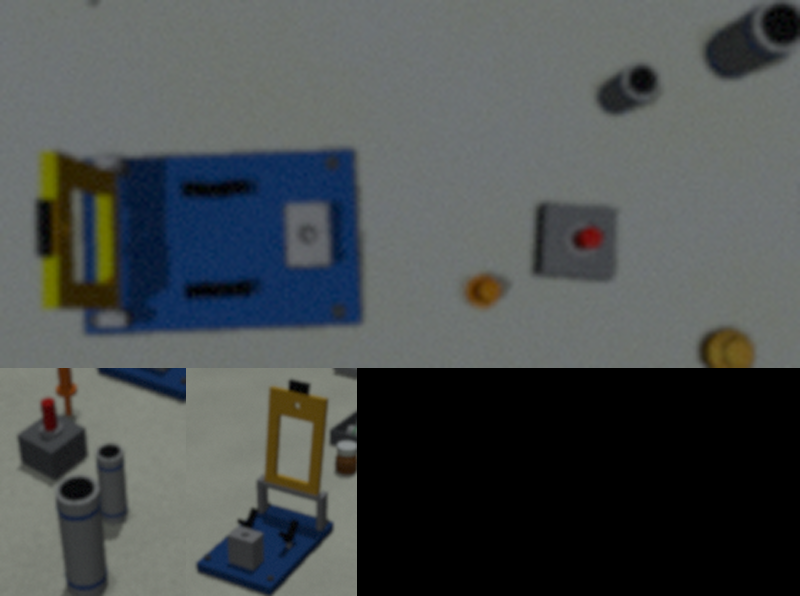

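The crop confirms it: the smaller tube is the one at crop (640,85), the red-knobbed pin stands at (588,238) in the stand, and the orange one at (485,290) stays put. The clamp is almost axis-aligned, with its block hole at crop (308,234). Next I'll compute poses and the tool shifts.

```bash
cat >> h.py <<'E'
def go(X,yaw=None):
    "tool-frame shift (mm) and roll to reach world X from now"
    s=bot.read_state(); p=np.array(s["ee_pos"]); cv,_=0,0
    from scipy.spatial.transform import Rotation as Ro
    R=Ro.from_euler("xyz",s["tool_rot"]); d=R.inv().apply(np.array(X)-p)*1000
    r=0 if yaw is None else -((yaw-s["tool_rot"][2]+np.pi/2)%np.pi-np.pi/2)
    return np.round(d,1),round(r,3)
E
python3 - <<'E'
from h import *
np.set_printoptions(precision=3,suppress=True)
t=bot.camera("top")
f=lambda x,y:(200+x/3.2,190+y/3.2)
h=atz(t,f(308,234),.076);print("hole",h)
for q in((360,322),(355,150),(86,332)): print("corner",atz(t,f(*q),.02))
print("saddles",atz(t,f(218,188),.055),atz(t,f(221,289),.055))
print("red top",atz(t,f(590,237),.094),"tube top",atz(t,f(643,80),.1),"orange",atz(t,f(486,287),.09))
# lid tab end, assumed hinge
o,d=ray(t,f(37,228)); 
for z in (.26,.27,.275,.28): print(z,atz(t,f(40,228),z))
print(go([.592,-.263,.25],.0))
E
```

```text
hole [ 0.463 -0.     0.076]
corner [ 0.393 -0.047  0.02 ]
corner [ 0.538 -0.042  0.02 ]
corner [0.381 0.184 0.02 ]
saddles [0.501 0.074 0.055] [0.418 0.07  0.055]
red top [ 0.463 -0.226  0.094] tube top [ 0.59 -0.27  0.1 ] orange [ 0.422 -0.143  0.09 ]
0.26 [0.454 0.192 0.26 ]
0.27 [0.453 0.191 0.27 ]
0.275 [0.453 0.19  0.275]
0.28 [0.453 0.19  0.28 ]
(array([ 417.3, -154.6,  -35.4]), np.float64(0.453))
```

```bash
python3 -m pendant '1 56 -20 0 -0.17; 1 112 -41 0 -0.34; 1 169 -62 0 -0.51; 1 225 -82 0 -0.68; 1 281 -103 0 -0.85'; python3 -c "
from h import *
print(go([.592,-.265,.2],1.57))"
```

```text
clock: 2.48
ee_pos: [0.4932, -0.3677, 0.2149]
tool_rot: [3.141, 0.0, 1.308]
ft_force: [1.3, -0.7, -0.1]
gripper_width: 1.002
(array([124.8,  68.8,  14.9]), np.float64(-0.262))
```

```bash
python3 -m pendant '1 42 23 5 -0.13; 1 84 46 10 -0.26; 1 125 69 15 -0.26; 1 125 69 15 -0.26'; python3 - <<'E'
from h import *
w=bot.camera("wrist"); cv2.imwrite("pics/d.png",w["color"])
print(ray(w,(0,0))[0])
for d in bot.masks_of(w,"tube_mid"):
    ys,xs=np.nonzero(d["pixels"]); print(d["p"],d["position"],xs.min(),xs.max(),ys.min(),ys.max(),atz(w,d["position"],.05),go([.592,-.265,.2],1.57))
for z in(0,.1): print(proj(w,[.592,-.265,z]))
E
```

```text
clock: 2.98
ee_pos: [0.5947, -0.2599, 0.1994]
tool_rot: [3.14, -0.002, 1.575]
ft_force: [-0.3, -0.3, -0.1]
gripper_width: 1.0
[ 0.59538647 -0.18138703  0.36920555]
0.89 [275.2, 203.6] 256 295 172 235 [ 0.59335652 -0.27221545  0.05      ] (array([ 0. , -0.1, -0.4]), np.float64(-0.001))
0.79 [317.2, 310.7] 291 353 257 347 [ 0.63542035 -0.38306696  0.05      ] (array([ 0. , -0.1, -0.4]), np.float64(-0.001))
[274.23481579 183.7179089 ]
[273.0207965  212.30608305]
```

View pics/d.png

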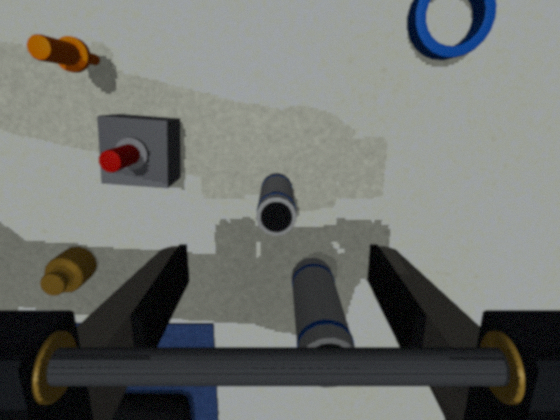

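```bash
python3 -m pendant '1 -7 -1 50 0; 1 -7 -1 100 0; 1 -7 -1 127 0; 1 -7 -1 127 0'; python3 -m pendant '-1 0 0 0 0; -1 0 0 0 0; -1 0 0 0 0; -1 0 0 0 0; -1 0 0 0 0' 6; python3 - <<'E'
from h import *
print(bot.read_state()["joints"].__repr__())
E
```

```text
clock: 3.58
ee_pos: [0.5883, -0.2737, 0.0705]
tool_rot: [-3.137, 0.0, 1.566]
ft_force: [-0.2, -0.4, 0.6]
gripper_width: 1.004
clock: 4.2
ee_pos: [0.5884, -0.2737, 0.0708]
tool_rot: [-3.137, 0.0, 1.566]
ft_force: [0.5, -0.7, -0.3]
gripper_width: 0.481
array([ 0.60375904,  0.65948768, -0.30946301,  1.68349098,  0.25527387,
        0.84272096,  0.17871087])
```

```bash
python3 -m pendant '-1 0 0 0 0; -1 0 0 0 0; -1 0 0 0 0' 6
```

```text
clock: 4.58
ee_pos: [0.5888, -0.2737, 0.0709]
tool_rot: [-3.138, 0.0, 1.566]
ft_force: [1.1, 0.1, 0.8]
gripper_width: 0.353
```

```bash
python3 -m pendant '-1 14 0 0 0; -1 27 0 0 0; -1 40 0 2 0; -1 52 0 7 0; -1 64 0 14 0' 6; python3 -m pendant '-1 0 0 0 0'; python3 - <<'E'
from h import *
w=bot.camera("wrist"); s=bot.camera("scene")
cv2.imwrite("pics/e.png",np.hstack([w["color"][100:,100:460],cv2.resize(s["color"][210:370,110:290],(360,320))]))
E
```

```text
clock: 5.2
ee_pos: [0.5889, -0.208, 0.0566]
tool_rot: [-3.137, -0.0, 1.567]
ft_force: [-0.2, 1.5, 0.7]
gripper_width: 0.349
clock: 5.32
ee_pos: [0.5883, -0.206, 0.0556]
tool_rot: [-3.135, -0.002, 1.569]
ft_force: [0.9, 2.3, 0.9]
gripper_width: 0.349
```

View pics/e.png

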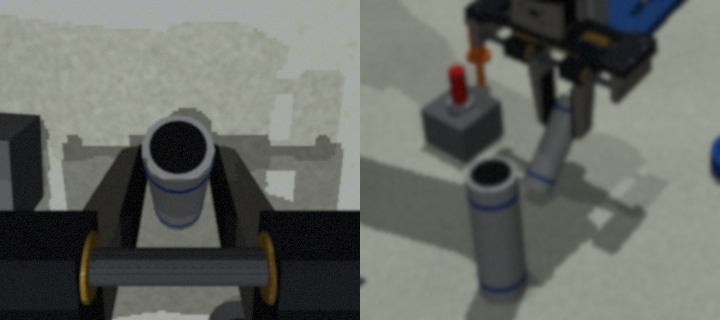

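The picture shows the tube leaning over toward +y between the pads (left half (180,150); scene crop (550,145)), as planned. I'll continue the arc.

```bash
python3 -m pendant '-1 10 0 7 0; -1 18 0 16 0; -1 26 0 28 0; -1 32 0 39 0; -1 36 0 48 0' 6; python3 -m pendant '-0.1 0 0 0 0; -0.1 0 0 0 0; -0.1 0 0 0 0'; python3 - <<'E'
from h import *
w=bot.camera("wrist"); s=bot.camera("scene")
cv2.imwrite("pics/f.png",np.hstack([w["color"][100:,100:460],cv2.resize(s["color"][210:370,110:290],(360,320))]))
for c in(w,s):
  for d in bot.masks_of(c,"tube_mid"): print(d["p"],d["position"],d["pixels"].sum(),atz(c,d["position"],.016))
E
```

```text
clock: 6.05
ee_pos: [0.5879, -0.1714, 0.0073]
tool_rot: [-3.135, -0.0, 1.568]
ft_force: [-2.5, -1.6, 8.2]
gripper_width: 0.348
clock: 6.42
ee_pos: [0.5883, -0.1716, 0.0076]
tool_rot: [-3.136, -0.0, 1.567]
ft_force: [-0.0, 0.3, -0.7]
gripper_width: 0.452
0.63 [273.1, 290.6] 10093 [ 0.58690443 -0.18376575  0.016     ]
0.86 [177.1, 325.1] 1823 [ 0.59479459 -0.33106349  0.016     ]
0.63 [217.6, 285.8] 564 [ 0.59595595 -0.19874844  0.016     ]
```

View pics/f.png

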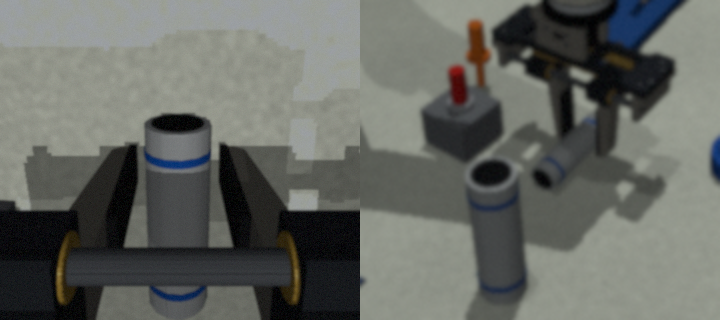

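The tube lies flat along y between the opened fingers: the near ring is at crop (178,162) and the far ring at (178,295). Its centre comes from the two rings.

```bash
python3 - <<'E'
from h import *
w=bot.camera("wrist")
a=atz(w,(278,264),.032);b=atz(w,(278,397),.032);print(a,b,(a+b)/2,atz(w,(278,228),.032),atz(w,(278,416),.024))
# pin top seen at earlier pic d is gone; go
print(go((a+b)/2*[1,1,0]+[0,0,.004]))
E
```

```text
[ 0.58935597 -0.1616384   0.032     ] [ 0.58908147 -0.23312417  0.032     ] [ 0.58921872 -0.19738129  0.032     ] [ 0.58941993 -0.1449827   0.032     ] [ 0.58894816 -0.25323779  0.024     ]
(array([-25.9,   1.3,   3.5]), 0)
```

```bash
python3 -m pendant '-0.1 -13 1 1 0; -0.1 -26 1 3 0; -0.1 -26 1 3 0'; python3 -m pendant '-1 0 0 0 0; -1 0 0 0 0; -1 0 0 0 0' 40; python3 -m pendant '-1 0 0 -40 0; -1 0 0 -90 0; -1 0 0 -140 0;-1 0 0 -140 0'; python3 -c "
from h import *
w=bot.camera('wrist');
for d in bot.masks_of(w,'tube_mid'):
  m=d['pixels'];ys,xs=np.nonzero(m);print(d['p'],d['position'],ys.min(),ys.max(),xs.min(),xs.max())
print(go([.463,.06,.175],.045))"
```

```text
clock: 7.05
ee_pos: [0.5884, -0.2, 0.0041]
tool_rot: [-3.135, 0.001, 1.564]
ft_force: [0.1, -0.1, 0.1]
gripper_width: 0.451
clock: 7.42
ee_pos: [0.5882, -0.1999, 0.004]
tool_rot: [-3.134, 0.001, 1.564]
ft_force: [0.4, -0.5, -1.8]
gripper_width: 0.335
clock: 7.92
ee_pos: [0.592, -0.1998, 0.1483]
tool_rot: [3.141, 0.003, 1.565]
ft_force: [0.3, -0.1, -3.5]
gripper_width: 0.337
0.94 [276.6, 248.1] 159 347 241 313
0.75 [318.1, 402.3] 332 419 299 342
(array([ 258.7, -127.5,  -30.6]), np.float64(1.52))
```

```bash
python3 -m pendant '-1 25 -15 -20 0.17; -1 50 -30 -40 0.34; -1 75 -45 -60 0.51; -1 100 -60 -80 0.68; -1 125 -75 -100 0.85'; python3 -c "
from h import *
print(go([.463,.03,.25],.045))"
```

```text
clock: 8.65
ee_pos: [0.5133, -0.0729, 0.2422]
tool_rot: [-3.133, 0.01, 0.71]
ft_force: [0.3, -0.0, -2.5]
gripper_width: 0.341
(array([  28.8, -110.9,   -7.1]), np.float64(0.665))
```

```bash
python3 -m pendant '-1 8 -30 -2 0.17; -1 15 -60 -4 0.34; -1 22 -90 -6 0.51; -1 29 -111 -7 0.665; -1 29 -111 -7 0.665';  python3 - <<'E'
from h import *
w=bot.camera("wrist"); cv2.imwrite("pics/g.png",w["color"]); s=bot.read_state(); print(s["ee_pos"],s["tool_rot"])
import pickle; pickle.dump({k:w[k] for k in("fx","fy","cx","cy","rvec","tvec")},open("g.pkl","wb"))
t=bot.camera("top"); pickle.dump(t,open("t.pkl","wb")); pickle.dump(w["color"],open("gc.pkl","wb"))
E
```

```text
clock: 9.28
ee_pos: [0.4615, 0.0315, 0.2483]
tool_rot: [-3.141, 0.016, 0.049]
ft_force: [-0.4, -0.2, -2.4]
gripper_width: 0.333
[0.46218063 0.03027348 0.248451  ] [-3.14126606  0.01535963  0.04868593]
```

View pics/g.png

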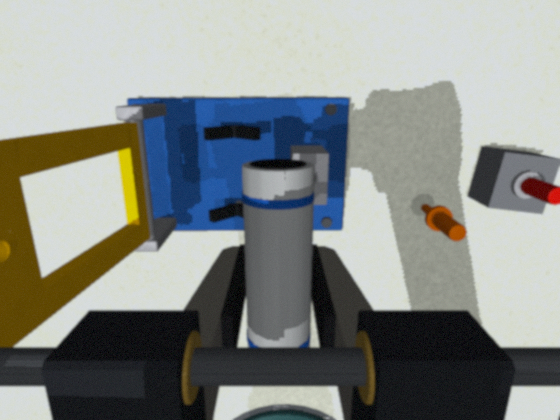

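```bash
python3 - <<'E'
from h import *; import pickle
np.set_printoptions(precision=4,suppress=True)
w=pickle.load(open("g.pkl","rb")); g=lambda u,v,z:atz(w,(u,v),z)
TL,TR,BR=g(128,98,.02),g(349.5,98,.02),g(342,229.5,.02); print(TL,TR,BR)
print("yaw",np.arctan2(-(TL-TR)[0],(TL-TR)[1]),np.arctan2((TR-BR)[1],(TR-BR)[0]),np.linalg.norm(TL-TR),np.linalg.norm(TR-BR))
print("saddle valley",g(233,132,.045)," ends",g(205,133,.065),g(260,132,.065))
print("block back edge",g(292,146.5,.076),g(328.5,147,.076),"right edge bottom",g(327,204,.076))
for ya in(.03,.045):
  c=np.array([.46,.075]);R=np.array([[np.cos(ya),-np.sin(ya)],[np.sin(ya),np.cos(ya)]])
  for q in([42,20],[42,-20],[42,0]): print(ya,q,proj(w,[*(c+R@np.array(q)/1000),.06]))
print("tube end tool", g(278,166,.26+.016), g(278,199,.276),g(278,348,.276))
E
```

```text
[0.532  0.1908 0.02  ] [ 0.5432 -0.0402  0.02  ] [ 0.3967 -0.0472  0.02  ]
yaw 0.048841262297269504 0.048079792223129594 0.23126190998035914 0.146763109933828
saddle valley [0.505  0.0779 0.045 ]  ends [0.505  0.1022 0.065 ] [0.5085 0.0499 0.065 ]
block back edge [0.4978 0.0192 0.076 ] [ 0.499  -0.0148  0.076 ] right edge bottom [ 0.4435 -0.0184  0.076 ]
0.03 [42, 20] [212.1846 136.5097]
0.03 [42, -20] [253.51   137.2999]
0.03 [42, 0] [232.8531 136.9049]
0.045 [42, 20] [211.547  136.8156]
0.045 [42, -20] [252.8566 136.9792]
0.045 [42, 0] [232.2023 136.8974]
tube end tool [0.5179 0.0331 0.276 ] [0.5045 0.0325 0.276 ] [0.4331 0.029  0.276 ]
```

The held tube is along clamp x. The clamp measures yaw 0.0485 with its origin at about (0.460, 0.0745), and the frame is leaning at the left. I'll descend short of the seat, nudge the frame back with the gripper body, then seat the tube.

```bash
python3 -m pendant '-1 -1 -8 50 0; -1 -2 -16 100 0; -1 -3 -25 140 0; -1 -3 -25 165 0; -1 -3 -25 165 0'; python3 -m pendant '-1 0 -8 0 0; -1 0 -16 0 0; -1 1 -24 0 0; -1 1 -31 0 0; -1 2 -37 0 0'; python3 -m pendant '-1 0 0 0 0';python3 -c "
from h import *
w=bot.camera('wrist');cv2.imwrite('pics/h.png',w['color'])
import pickle; pickle.dump({k:w[k] for k in('fx','fy','cx','cy','rvec','tvec')},open('g.pkl','wb'))
print(go([.4575,.0745,.083],.0485))"
```

```text
clock: 10.0
ee_pos: [0.4544, 0.053, 0.0816]
tool_rot: [3.141, 0.02, 0.047]
ft_force: [-0.1, 0.1, -3.1]
gripper_width: 0.338
clock: 10.62
ee_pos: [0.4555, 0.0905, 0.082]
tool_rot: [3.141, 0.019, 0.047]
ft_force: [2.6, -0.4, -2.3]
gripper_width: 0.338
clock: 10.75
ee_pos: [0.4557, 0.0913, 0.0821]
tool_rot: [-3.141, 0.018, 0.048]
ft_force: [0.4, 1.0, -3.9]
gripper_width: 0.337
(array([ 1.1, 16.6, -1. ]), np.float64(-0.001))
```

View pics/h.png

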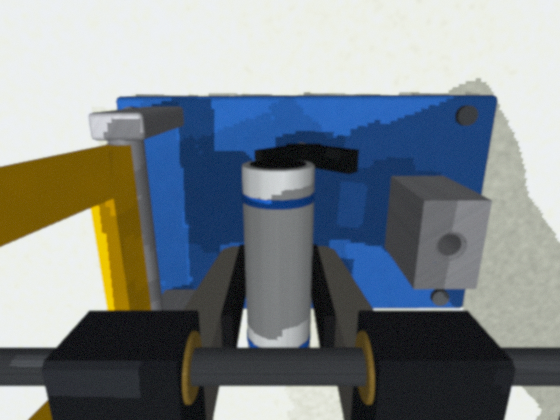

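```bash
python3 - <<'E'
from h import *; import pickle
np.set_printoptions(precision=4,suppress=True)
w=pickle.load(open("g.pkl","rb")); g=lambda u,v,z:atz(w,(u,v),z)
print("hole",g(451,243,.076),"TL TR",g(118,97,.02),g(496,97,.02),"BR",g(463,307,.02))
print("tube rings",g(278,199,.111),g(278,348,.111))
print("saddle end",g(357,148,.066),g(357,171,.066))
for z in(.055,.066,.075):print(z,g(357,148,z),g(357,171,z))
E
```

```text
hole [0.4692 0.001  0.076 ] TL TR [0.532  0.1908 0.02  ] [ 0.5428 -0.0379  0.02  ] BR [ 0.397  -0.0472  0.02  ]
tube rings [0.499  0.0922 0.111 ] [0.4281 0.0888 0.111 ]
saddle end [0.5145 0.053  0.066 ] [0.5027 0.0517 0.066 ]
0.055 [0.513  0.0505 0.055 ] [0.5005 0.0491 0.055 ]
0.066 [0.5145 0.053  0.066 ] [0.5027 0.0517 0.066 ]
0.075 [0.5157 0.055  0.075 ] [0.5045 0.0537 0.075 ]
```

```bash
python3 -m pendant '-1 1 8 0 0; -1 1.5 14.5 0 0; -1 1.5 14.5 10 0; -1 1.5 14.5 20 0; -1 1.5 14.5 28 0'; python3 -m pendant '-1 0 0 0 0; -1 0 0 0 0'
```

```text
clock: 11.42
ee_pos: [0.4567, 0.0766, 0.053]
tool_rot: [3.142, 0.02, 0.048]
ft_force: [-1.4, -1.3, 0.8]
gripper_width: 0.339
clock: 11.68
ee_pos: [0.4566, 0.0764, 0.053]
tool_rot: [3.141, 0.02, 0.048]
ft_force: [-0.3, -1.0, 0.6]
gripper_width: 0.341
```

```bash
python3 -m pendant '0.1 0 0 0 0; 0.1 0 0 0 0; 0.1 0 0 0 0; 0.1 0 0 0 0'; python3 -m pendant '0.1 0 0 -40 0; 0.1 0 0 -90 0; 0.1 0 0 -140 0; 0.1 0 10 -180 0; 0.1 0 10 -180 0'; python3 - <<'E'
from h import *
np.set_printoptions(precision=4,suppress=True)
w=bot.camera("wrist"); s=bot.camera("scene")
cv2.imwrite("pics/i.png",np.hstack([w["color"][:,60:460],cv2.resize(s["color"][80:250,170:310],(346,420))]))
for d in bot.masks_of(w,"tube_mid"): print(d["p"],d["position"],atz(w,d["position"],.07))
import pickle; pickle.dump({k:w[k] for k in('fx','fy','cx','cy','rvec','tvec')},open('g.pkl','wb'))
E
```

```text
clock: 12.18
ee_pos: [0.4567, 0.0765, 0.0531]
tool_rot: [3.141, 0.02, 0.048]
ft_force: [-0.8, -0.5, 1.0]
gripper_width: 0.549
clock: 12.8
ee_pos: [0.4628, 0.0665, 0.2362]
tool_rot: [3.141, 0.013, 0.046]
ft_force: [-0.5, 0.7, -0.7]
gripper_width: 0.546
0.95 [267.8, 184.1] [0.4639 0.075  0.07  ]
```

View pics/i.png

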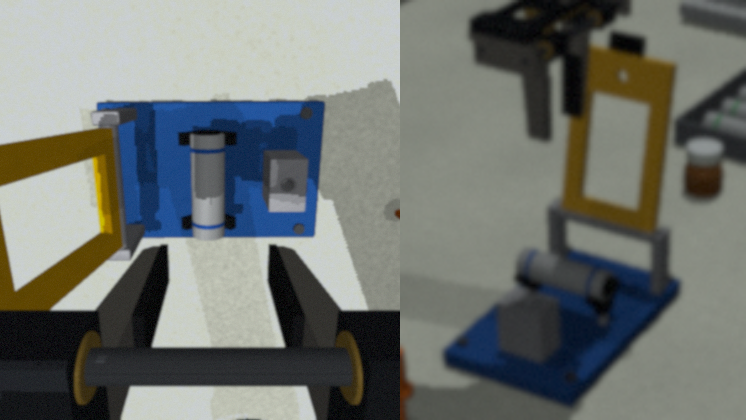

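```bash
python3 - <<'E'
from h import *; import pickle
np.set_printoptions(precision=4,suppress=True)
w=pickle.load(open("g.pkl","rb")); g=lambda u,v,z:atz(w,(u+60,v),z)
a,b=g(208,150.5,.08),g(208,228,.08); print("rings",a,b,(a+b)/2)
print("hole",g(289,184.5,.076))
print("saddles far",g(183,132,.066),g(183,145,.066),"near",g(183,214,.066),g(183,228,.066), "ends",g(208,133,.078),g(208,238,.07))
im=cv2.imread("pics/i.png")[90:250,90:330]; cv2.imwrite("pics/j.png",cv2.resize(im,None,fx=3.3,fy=3.3,interpolation=2))
E
```

```text
rings [0.4971 0.0758 0.08  ] [0.4235 0.073  0.08  ] [0.4603 0.0744 0.08  ]
hole [ 0.4685 -0.0004  0.076 ]
saddles far [0.5109 0.0996 0.066 ] [0.4991 0.0994 0.066 ] near [0.4317 0.0982 0.066 ] [0.4171 0.098  0.066 ] ends [0.5123 0.0764 0.078 ] [0.4092 0.0727 0.07  ]
```

View pics/j.png

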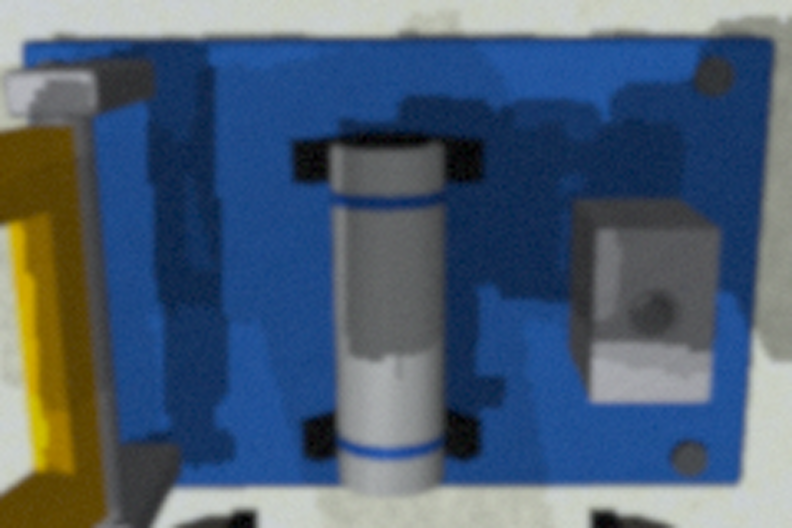

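```bash
python3 - <<'E'
from h import *; import pickle
from scipy.optimize import least_squares
np.set_printoptions(precision=4,suppress=True)
w=pickle.load(open("g.pkl","rb"))
px=lambda u,v:(u/3.3+150,v/3.3+90)
C=[((75,-.0),None)]
obs=[([0,-75,76],px(653,313)),([-25,-92,76],px(711,402)),([-25,-58,76],px(592,402)),([25,-92,76],px(720,230)),([25,-58,76],px(596,228)),
 ]
edge=[(75,20,px(773,40)),(-75,20,px(740,484))]  # unknown y edge, same
def W(p,X):
    c,s=np.cos(p[2]),np.sin(p[2]); x,y,z=X; return [p[0]+(c*x-s*y)/1e3,p[1]+(s*x+c*y)/1e3,z/1e3]
def f(p):
    r=[]
    for X,o in obs: r+=list(proj(w,W(p,X))-o)
    for x,z,o in edge: r+=list(proj(w,W(p,(x,p[3]*1000,z)))-o)
    return np.array(r)
s=least_squares(f,[.465,.075,.0485,-.118],x_scale=[.01,.01,.01,.01]); p=s.x; print(p,s.fun)
for n,X in(("far end top",(50,0,80)),("far saddle out/in",(48,20,66)),("",(36,20,66)),("near saddle in/out",(-36,20,66)),("",(-48,20,66)),("near end top",(-50,0,80)),("near end mid",(-50,0,64)),("r",(36,0,80)),("r",(-36,0,80))):
    u=proj(w,W(p,X)); print(n,X,((u-[150,90])*3.3).round())
E
```

```text
[ 0.4629  0.075   0.0548 -0.1183] [ 0.3954  1.2025 -0.5404 -0.3356 -0.3052 -0.0337  0.141  -0.5372  0.2877
  0.3969  0.1201 -1.6633 -0.1418  1.1851]
far end top (50, 0, 80) [384. 141.]
far saddle out/in (48, 20, 66) [314. 143.]
 (36, 20, 66) [315. 187.]
near saddle in/out (-36, 20, 66) [324. 429.]
 (-48, 20, 66) [325. 466.]
near end top (-50, 0, 80) [391. 490.]
near end mid (-50, 0, 64) [392. 470.]
r (36, 0, 80) [385. 193.]
r (-36, 0, 80) [390. 444.]
```

The tube sits about 3 mm off centre toward −x (rings at crop rows 202/456, where 193/444 are expected). I'll regrip it and shift it.

```bash
python3 -m pendant '0.1 -1 -5 50 0; 0.1 -2 -9 100 0; 0.1 -4 -9 140 0; 0.1 -4.5 -9.5 183 0; 0.1 -4.5 -9.5 183 0'; python3 -m pendant '-1 0 0 0 0; -1 0 0 0 0; -1 0 0 0 0; -1 0 0 0 0' 30;  python3 -m pendant '-1 0 0 -4 0; -1 1.5 0 -4 0; -1 3.3 0 -4 0; -1 3.3 0 -3 0; -1 3.3 0 0 0'; python3 -m pendant '-1 0 0 0 0; 0.1 0 0 0 0; 0.1 0 0 0 0; 0.1 0 0 0 0; 0.1 0 0 0 0'; python3 -m pendant '0.1 0 0 -40 0; 0.1 0 0 -90 0; 0.1 0 0 -140 0; 0.1 0 10 -180 0; 0.1 0 10 -180 0'; python3 - <<'E'
from h import *
w=bot.camera("wrist"); 
im=w["color"][90:250,150:390]; cv2.imwrite("pics/k.png",cv2.resize(im,None,fx=3.3,fy=3.3,interpolation=2))
# frame tab location/angle from scene later
print(go([.456,.3,.30],.0485))
E
```

```text
clock: 13.58
ee_pos: [0.447, 0.0755, 0.0458]
tool_rot: [3.14, 0.031, 0.049]
ft_force: [-0.7, -0.1, 0.0]
gripper_width: 0.549
clock: 14.08
ee_pos: [0.4478, 0.0757, 0.0467]
tool_rot: [3.141, 0.029, 0.049]
ft_force: [0.5, 1.4, 0.0]
gripper_width: 0.339
clock: 14.7
ee_pos: [0.4511, 0.0759, 0.0464]
tool_rot: [3.141, 0.029, 0.049]
ft_force: [0.3, 0.0, 1.0]
gripper_width: 0.342
clock: 15.32
ee_pos: [0.4512, 0.0759, 0.0465]
tool_rot: [3.141, 0.029, 0.049]
ft_force: [0.1, 0.1, -0.2]
gripper_width: 0.552
clock: 15.95
ee_pos: [0.459, 0.066, 0.2295]
tool_rot: [3.141, 0.022, 0.048]
ft_force: [0.2, -0.6, -0.6]
gripper_width: 0.555
(array([   7.8, -233.6,  -73. ]), np.float64(-0.0))
```

View pics/k.png

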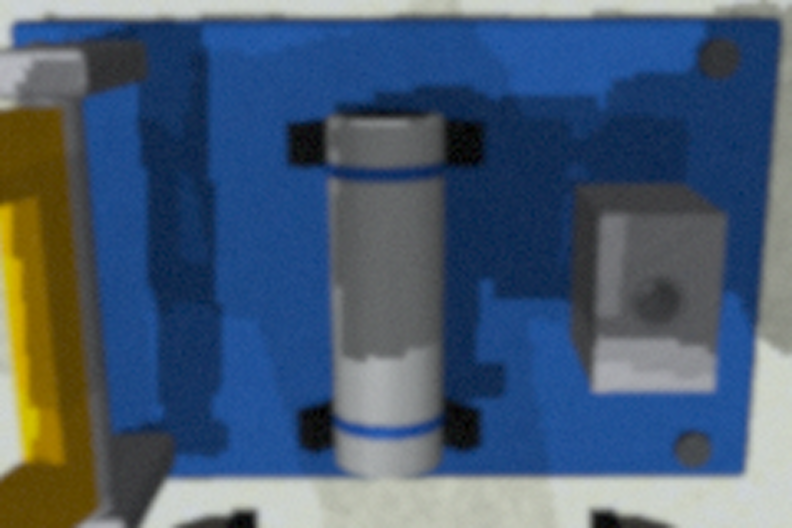

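The tube is now centred: the far end and ring sit at the expected offsets from the saddles. Now I'll go behind the frame.

```bash
python3 -m pendant '-1 0 0 -60 0; -1 0 -30 -90 0; -1 0 -90 -90 0; -1 2 -150 -90 0; -1 4 -205 -90 0'; python3 -m pendant '-1 2 -30 0 0; -1 2 -35 0 0;-1 2 -35 0 0'; python3 - <<'E'
from h import *
s=bot.camera("scene"); t=bot.camera("top")
for n,c in(("s",s),("t",t)):
    for d in bot.masks_of(c,"lid"): print(n,d["p"],d["position"])
# tab end predicted over angles
for a in(1.7,1.8,1.9,2.0):
    L=lambda r:[.458-.0485*r*np.cos(a),.160+-r*np.cos(a),.082+r*np.sin(a)]
    print(a,proj(s,L(.202)).round(1),proj(s,L(.16)).round(1),proj(s,L(.1)).round(1),L(.202))
cv2.imwrite("pics/l.png",cv2.resize(s["color"][60:220,190:310],None,fx=4,fy=3.75,interpolation=2))
print(go([.456,.30,.235],.0485))
E
```

```text
clock: 16.62
ee_pos: [0.453, 0.273, 0.3155]
tool_rot: [3.14, 0.029, 0.049]
ft_force: [0.4, -1.0, -0.6]
gripper_width: 0.032
clock: 17.0
ee_pos: [0.453, 0.3072, 0.3141]
tool_rot: [3.138, 0.031, 0.049]
ft_force: [1.0, 0.4, -0.0]
gripper_width: 0.004
s 0.74 [262.7, 119.1]
t 0.64 [217.7, 264.6]
1.7 [259.   93.9] [257.7 110.5] [255.9 133.3] [np.float64(0.45926228951061326), np.float64(0.186026587847696), np.float64(0.28231629171139866)]
1.8 [263.5  92.8] [261.3 109.5] [258.2 132.6] [np.float64(0.4602258989217082), np.float64(0.2058948231280036), np.float64(0.2787172214373954)]
1.9 [267.9  92.6] [264.7 109.1] [260.3 132.2] [np.float64(0.46116726788656176), np.float64(0.2253044925064277), np.float64(0.27315261771285776)]
2.0 [271.9  93.1] [267.9 109.4] [262.3 132.2] [np.float64(0.4620769905576524), np.float64(0.24406166098252277), np.float64(0.2656780802187877)]
(array([ 4.2,  6.5, 80.3]), np.float64(-0.002))
```

View pics/l.png

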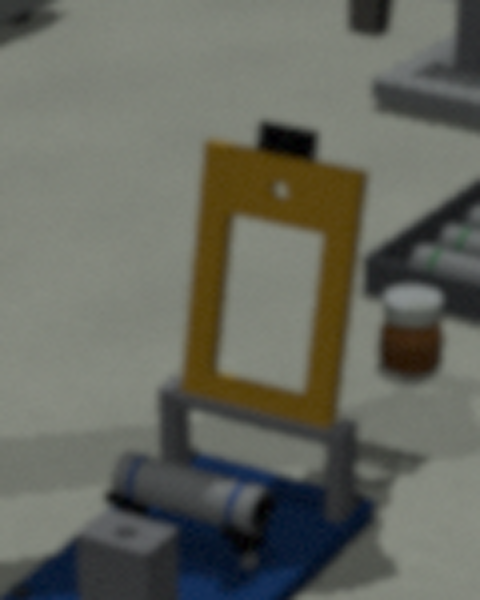

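```bash
python3 -m pendant '-1 0 10 40 0; -1 2 30 79 0; -1 2 60 79 0; -1 2 75 79 0'; python3 -m pendant '-1 0 15 0 0; -1 0 30 0 0; -1 0 45 0 0; -1 0 60 0 0; -1 0 75 0 0';  python3 -m pendant '-1 0 15 0 0; -1 0 30 0 0; -1 0 45 0 0; -1 0 60 0 0; -1 0 75 0 0'; python3 - <<'E'
from h import *
s=bot.camera("scene"); t=bot.camera("top")
for n,c in(("s",s),("t",t)):
    for d in bot.masks_of(c,"lid"): print(n,d["p"],d["position"])
for a in(.8,1,1.2,1.4,1.6):
    L=lambda r:[.458-.0485*r*np.cos(a),.160+-r*np.cos(a),.082+r*np.sin(a)]
    print(a,proj(s,L(.1)).round(1),proj(t,L(.1)).round(1))
E
```

```text
clock: 17.7
ee_pos: [0.4574, 0.2292, 0.2365]
tool_rot: [3.138, 0.028, 0.043]
ft_force: [-0.2, -0.4, 0.1]
gripper_width: 0.001
clock: 18.32
ee_pos: [0.4606, 0.1533, 0.2365]
tool_rot: [3.138, 0.029, 0.043]
ft_force: [0.5, 2.0, -1.1]
gripper_width: 0.004
clock: 18.95
ee_pos: [0.4639, 0.0772, 0.2368]
tool_rot: [3.138, 0.029, 0.043]
ft_force: [0.1, 0.5, 0.3]
gripper_width: 0.004
s 0.59 [241.1, 143.7]
0.8 [236.7 155.6] [260.2 264.2]
1 [240.4 148.7] [253.5 263.5]
1.2 [244.6 142.7] [245.9 262.8]
1.4 [249.1 137.9] [237.8 262.2]
1.6 [253.7 134.5] [229.4 261.6]
```

```bash
python3 -m pendant '-1 0 15 3 0; -1 0 30 6 0; -1 0 45 12 0; -1 0 60 20 0; -1 0 75 30 0';  python3 - <<'E'
from h import *
s=bot.camera("scene"); t=bot.camera("top")
for n,c in(("s",s),("t",t)):
    for d in bot.masks_of(c,"lid"): print(n,d["p"],d["position"])
for a in(.4,.6,.8,1):
    L=lambda r:[.458-.0485*r*np.cos(a),.160+-r*np.cos(a),.082+r*np.sin(a)]
    print(a,proj(s,L(.1)).round(1),proj(t,L(.1)).round(1))
print(go([.463,-.2260,.25],0.0))
E
```

```text
clock: 19.77
ee_pos: [0.4662, 0.002, 0.2064]
tool_rot: [3.139, 0.029, 0.042]
ft_force: [-1.0, -0.4, 0.0]
gripper_width: 0.007
s 0.77 [230.9, 184.2]
t 0.77 [241.2, 274.1]
0.4 [231.5 170.9] [269.7 265.4]
0.6 [233.7 163.1] [265.7 264.8]
0.8 [236.7 155.6] [260.2 264.2]
1 [240.4 148.7] [253.5 263.5]
(array([-14. , 229. , -42.3]), np.float64(0.042))
```

```bash
python3 -m pendant '0 -3 55 -10 0; 0 -6 110 -10 0; 0 -9 165 0 0; 0 -13 215 0 0; 0 -14 229 0 0'; python3 -m pendant '0 0 0 0 0; 0 0 0 0 0'; cat >> h.py <<'E'
def red(c,lo=90):
    h=cv2.cvtColor(c["color"],cv2.COLOR_BGR2HSV).astype(int)
    return (((h[...,0]<6)|(h[...,0]>172))&(h[...,1]>150)&(h[...,2]>50)).astype(np.uint8)
def reds(c):
    n,l,st,ce=cv2.connectedComponentsWithStats(red(c)); return [(st[i].tolist(),ce[i].round(1)) for i in range(1,n) if st[i][4]>15]
E
python3 - <<'E'
from h import *
np.set_printoptions(precision=4,suppress=True)
for n in("wrist","top","scene"):
    c=bot.camera(n); print(n,ray(c,(0,0))[0],"pred base/top",proj(c,[.463,-.226,.052]),proj(c,[.463,-.226,.094]))
    for r in reds(c): print(r,atz(c,r[1],.08))
    for th in("pin","stand"):
        for d in bot.masks_of(c,th): 
            ys,xs=np.nonzero(d["pixels"]);print(th,round(d["p"],2),d["position"],xs.min(),xs.max(),ys.min(),ys.max())
s=bot.read_state();print(s["ee_pos"],s["tool_rot"])
E
```

```text
clock: 20.6
ee_pos: [0.4616, -0.229, 0.2079]
tool_rot: [3.138, 0.029, 0.038]
ft_force: [-0.6, 0.7, -0.1]
gripper_width: 0.497
clock: 20.85
ee_pos: [0.4622, -0.2272, 0.208]
tool_rot: [3.139, 0.028, 0.041]
ft_force: [0.4, -0.3, -0.0]
gripper_width: 0.499
wrist [ 0.5481 -0.2243  0.3753] pred base/top [275.0183 184.9009] [274.7661 198.1735]
([266, 173, 21, 30, 470], array([276.1, 187.7])) [ 0.468  -0.2269  0.08  ]
pin 0.94 [278.7, 184.2] 261 290 165 203
stand 0.79 [279.0, 164.7] 242 312 138 212
top [0.3945 0.0407 1.3475] pred base/top [381.1487 264.8447] [384.5075 264.0285]
([237, 126, 16, 33, 230], array([244.8, 141.5])) [0.7875 0.1423 0.08  ]
([119, 189, 12, 11, 93], array([124.6, 194.2])) [0.6376 0.4575 0.08  ]
pin 0.71 [135.9, 200.1] 119 155 188 217
pin 0.45 [352.5, 284.2] 346 355 276 285
stand 0.51 [381.1, 275.0] 370 391 273 277
scene [ 1.1227 -0.8878  0.7884] pred base/top [158.2383 258.4574] [156.2188 242.7349]
([351, 111, 8, 7, 49], array([354.6, 113.9])) [0.5387 0.64   0.08  ]
([358, 225, 35, 24, 315], array([375.6, 236.6])) [0.8414 0.0553 0.08  ]
([155, 244, 8, 18, 107], array([158.7, 252.8])) [ 0.4767 -0.2364  0.08  ]
pin 0.65 [161.8, 257.6] 154 165 243 266
pin 0.51 [169.6, 236.7] 164 174 221 252
stand 0.79 [163.0, 270.8] 141 181 253 291
[ 0.4617 -0.2288  0.208 ] [3.1382 0.0287 0.0389]
```

```bash
python3 -m pendant '0 5 -1.5 50 0; 0 9.5 -1.5 90 0; 0 9.5 -1.5 120 0; 0 9.5 -1.5 150 0; 0 9.5 -1.5 150 0'; python3 -m pendant '0 0 0 0 0'; python3 -c "
from h import *
print(go([.467,-.227,.058],.04))
for n in('wrist','scene'):
  c=bot.camera(n);print(n,[r for r in reds(c)])
  for d in bot.masks_of(c,'lid')[:1]: print(d['position'])
"
```

```text
clock: 21.92
ee_pos: [0.4652, -0.2269, 0.0559]
tool_rot: [3.14, 0.033, 0.039]
ft_force: [0.2, 0.4, 1.6]
gripper_width: 0.502
clock: 22.05
ee_pos: [0.466, -0.2271, 0.0569]
tool_rot: [3.14, 0.032, 0.039]
ft_force: [0.2, 0.3, -0.4]
gripper_width: 0.5
(array([ 1. , -0.1, -1.1]), np.float64(-0.001))
wrist [([256, 245, 40, 74, 2394], array([275.3, 282.7]))]
scene [([351, 111, 8, 7, 48], array([354.5, 113.9])), ([358, 225, 35, 24, 314], array([375.5, 236.6])), ([155, 244, 8, 18, 125], array([158.6, 252.5]))]
[230.0, 191.0]
```

```bash
python3 -m pendant '-1 0 0 0 0; -1 0 0 0 0; -1 0 0 0 0; -1 0 0 0 0; -1 0 0 0 0' 50; python3 -m pendant '-1 0 0 -20 0; -1 0.5 0 -50 0; -1 2 0 -85 0; -1 3 0 -120 0; -1 3 0 -120 0';python3 -m pendant '-1 0 0 0 0'; python3 -c "
from h import *
for n in('wrist','scene'):
  c=bot.camera(n);print(n,[r for r in reds(c)])
print(bot.read_state()['gripper_width'],go([.464,-.03,.2],.04))
"
```

```text
clock: 22.88
ee_pos: [0.466, -0.227, 0.0572]
tool_rot: [3.14, 0.031, 0.039]
ft_force: [-1.0, 1.5, 2.0]
gripper_width: 0.187
clock: 23.5
ee_pos: [0.4744, -0.2273, 0.1793]
tool_rot: [3.137, 0.026, 0.039]
ft_force: [-0.8, 0.4, -1.6]
gripper_width: 0.183
clock: 23.62
ee_pos: [0.4735, -0.2271, 0.1783]
tool_rot: [3.138, 0.028, 0.039]
ft_force: [-0.3, -0.3, -0.8]
gripper_width: 0.188
wrist [([258, 245, 41, 73, 2385], array([277.9, 282.7]))]
scene [([351, 111, 8, 7, 49], array([354.6, 113.9])), ([157, 197, 3, 18, 30], array([157.8, 205.9])), ([358, 225, 35, 24, 316], array([375.5, 236.6]))]
0.18559023257429955 (array([  -2.6, -197.2,  -22.5]), np.float64(-0.001))
```

```bash
python3 -m pendant '-1 -1 -45 -10 0; -1 -2 -90 -20 0; -1 -3 -135 -22 0; -1 -3 -165 -22 0; -1 -3 -165 -22 0'; python3 -m pendant '-1 0 0 0 0'; cat >> h.py <<'E'
def holes(c):
    h=cv2.cvtColor(c["color"],cv2.COLOR_BGR2HSV); m=cv2.inRange(h,(17,110,40),(35,255,255))
    cs,hi=cv2.findContours(m,cv2.RETR_CCOMP,cv2.CHAIN_APPROX_NONE); o=[]
    for k,q in zip(cs,hi[0] if hi is not None else []):
        a=cv2.contourArea(k)
        if q[3]>=0 and a>20: o.append((a,np.round(cv2.minEnclosingCircle(k)[0],1),cv2.boundingRect(k)))
    return o,cv2.boundingRect(m)
E
python3 - <<'E'
from h import *
np.set_printoptions(precision=4,suppress=True)
for n in("wrist","top","scene"):
    c=bot.camera(n); o,b=holes(c); print(n,b)
    for q in o: print(q, atz(c,q[1],.09))
    for d in bot.masks_of(c,"lid")[:1]:
        ys,xs=np.nonzero(d["pixels"]); print("lid",d["p"],d["position"],xs.min(),xs.max(),ys.min(),ys.max())
    print(proj(c,[.4685,0,.088]))
    if n=="wrist": cv2.imwrite("pics/m.png",c["color"]); W=c
s=bot.read_state();print(s["ee_pos"],s["tool_rot"])
E
```

```text
clock: 24.35
ee_pos: [0.4642, -0.0599, 0.1987]
tool_rot: [3.139, 0.03, 0.043]
ft_force: [-0.2, -0.4, -1.5]
gripper_width: 0.184
clock: 24.48
ee_pos: [0.4638, -0.0609, 0.198]
tool_rot: [3.138, 0.031, 0.043]
ft_force: [0.2, 0.6, -0.7]
gripper_width: 0.188
wrist (0, 122, 560, 283)
(110.5, array([198.9, 192.2]), (192, 187, 14, 12)) [0.4686 0.     0.09  ]
(11139.5, array([ 98.5, 190.5]), (24, 149, 150, 84)) [0.4668 0.0785 0.09  ]
lid 0.72 [169.9, 185.0] 0 253 121 262
[199.4424 191.6636]
top (236, 241, 199, 66)
lid 0.9 [260.2, 278.3] 230 306 241 287
[296.3502 260.6202]
scene (76, 0, 454, 304)
(519.0, array([238. , 182.5]), (219, 171, 39, 25)) [0.4685 0.073  0.09  ]
(27.0, array([419. ,  21.5]), (416, 18, 7, 8)) [0.371  1.8156 0.09  ]
(22.5, array([410. ,  14.5]), (407, 10, 6, 10)) [0.29   1.9203 0.09  ]
(71.5, array([414.5,   9. ]), (410, 2, 10, 15)) [0.2726 2.0451 0.09  ]
lid 0.84 [232.5, 193.4] 196 271 163 209
[221.0863 196.5496]
[ 0.4641 -0.0606  0.1986] [3.1386 0.0303 0.0421]
```

```bash
python3 - <<'E'
from h import *
from scipy.spatial.transform import Rotation as Ro
np.set_printoptions(precision=1,suppress=True)
c=bot.camera("wrist"); s=bot.read_state(); R=Ro.from_euler("xyz",s["tool_rot"]).as_matrix(); p=np.array(s["ee_pos"])
m=red(c); ys,xs=np.nonzero(m[:, 230:320]); 
for r in range(240,325,6): 
    q=np.nonzero(m[r,230:320])[0]; print(r,(q.min()+230,q.max()+230,len(q)) if len(q) else None,end="; ")
print()
th=np.linspace(0,2*np.pi,73)
for e in(-4,-2,0,2,4):
    f=lambda z:np.array([proj(c,p+R@(np.array([e+9*np.cos(a),9*np.sin(a),-z])/1000)) for a in th])
    lo,hi=f(-5),f(37)
    col=np.array([proj(c,p+R@(np.array([e+14*np.cos(a),14*np.sin(a),-z])/1000)) for a in th for z in(-5,)])
    print(e,"bottom circ rows",lo[:,1].min(),lo[:,1].max(),"top circ rows",hi[:,1].min(),hi[:,1].max(),"cols",hi[:,0].min(),hi[:,0].max(),"collar",col.min(0),col.max(0),"tip",proj(c,p+R@np.array([e,0,51])/1000) if 0 else proj(c,p+R@(np.array([e,0,51])/1000)))
g=c["color"].astype(int)
print([(r,g[r,278].tolist()) for r in range(190,262,4)])
E
```

```text
240 None; 246 (np.int64(271), np.int64(284), 14); 252 (np.int64(265), np.int64(291), 27); 258 (np.int64(262), np.int64(293), 32); 264 (np.int64(261), np.int64(295), 35); 270 (np.int64(261), np.int64(295), 35); 276 (np.int64(260), np.int64(295), 36); 282 (np.int64(260), np.int64(296), 37); 288 (np.int64(259), np.int64(296), 38); 294 (np.int64(258), np.int64(298), 41); 300 (np.int64(258), np.int64(298), 41); 306 (np.int64(258), np.int64(298), 41); 312 (np.int64(264), np.int64(291), 28); 318 None; 324 None; 
-4 bottom circ rows 251.5688333451824 282.75676439759087 top circ rows 293.0099408933519 330.986368327794 cols 253.35155827910205 296.6780626910041 collar [249.  242.6] [302.2 291.1] tip [276.1 235.8]
-2 bottom circ rows 247.99913710803256 279.37273159618644 top circ rows 288.62870566185285 326.89176182500717 cols 253.2555129349468 296.74516718869586 collar [248.9 239. ] [302.3 287.8] tip [276.1 232.9]
0 bottom circ rows 244.4078731010735 275.9687939699163 top circ rows 284.2137766631366 322.7667191728447 cols 253.15874152951525 296.8127789801722 collar [248.8 235.3] [302.4 284.4] tip [276.1 230. ]
2 bottom circ rows 240.7948452663601 272.5447753809857 top circ rows 279.7647637153987 318.61089974701736 cols 253.0612357985061 296.88090383978687 collar [248.7 231.7] [302.5 281.1] tip [276. 227.]
4 bottom circ rows 237.15985516241918 269.1004976072603 top circ rows 275.2812705889581 314.4239578214367 cols 252.96298735171726 296.9495476298644 collar [248.7 228. ] [302.5 277.7] tip [276.  224.1]
[(190, [174, 189, 184]), (194, [175, 188, 186]), (198, [178, 191, 189]), (202, [176, 188, 186]), (206, [174, 186, 183]), (210, [169, 183, 181]), (214, [173, 187, 182]), (218, [173, 186, 183]), (222, [86, 88, 86]), (226, [61, 59, 57]), (230, [61, 58, 58]), (234, [84, 80, 80]), (238, [88, 85, 84]), (242, [85, 81, 83]), (246, [2, 3, 74]), (250, [6, 9, 75]), (254, [9, 5, 75]), (258, [8, 8, 74])]
```

```bash
python3 -c "
from h import *
print(go([.4667,0.0003,.16],.0485))"
```

```text
(array([  6.3, -60.8,  38.3]), np.float64(-0.006))
```

```bash
python3 -m pendant '-1 3 -30 0 0; -1 5 -61 0 0; -1 6 -61 18 0; -1 6.3 -61 38 0; -1 6.3 -61 38 0'; python3 -m pendant '-1 0 0 0 0'; python3 - <<'E'
from h import *
np.set_printoptions(precision=4,suppress=True)
print(go([.4667,0.0003,.16],.0485))
c=bot.camera("scene"); print([r for r in reds(c)],holes(c)[0][:2]); 
s=bot.read_state(); x,y,z=s["ee_pos"]
for X in([x+.001,y,z+.037],[x+.001,y,z-.005],[x+.001,y,z-.051],[.4685,0,.09]): print(proj(c,X))
for d in bot.masks_of(c,"pin"): 
    ys,xs=np.nonzero(d["pixels"]);print(d["p"],d["position"],xs.min(),xs.max(),ys.min(),ys.max(), [ (int(r),xs[ys==r].mean().round(1)) for r in range(ys.min(),ys.max()+1,3)])
w=bot.camera("wrist"); print(holes(w)[0])
E
```

```text
clock: 25.45
ee_pos: [0.4657, 0.0003, 0.1592]
tool_rot: [3.139, 0.033, 0.042]
ft_force: [0.1, 0.8, -0.5]
gripper_width: 0.183
clock: 25.58
ee_pos: [0.4662, 0.0002, 0.1599]
tool_rot: [3.139, 0.032, 0.042]
ft_force: [0.5, 0.6, 0.3]
gripper_width: 0.184
(array([ 0.5, -0.1, -0.2]), np.float64(-0.007))
[([137, 67, 7, 7, 37], array([139.6,  70.3])), ([351, 111, 8, 7, 50], array([354.5, 114. ])), ([358, 225, 35, 24, 314], array([375.4, 236.5]))] [(23.0, array([421.7,  67.4]), (418, 64, 8, 7)), (29.0, array([415. ,  39.5]), (411, 35, 9, 9))]
[218.9001 156.0724]
[219.5967 172.0685]
[220.3308 188.926 ]
[221.0559 195.843 ]
0.77 [169.6, 236.6] 163 175 220 253 [(220, np.float64(167.0)), (223, np.float64(167.5)), (226, np.float64(167.5)), (229, np.float64(168.0)), (232, np.float64(168.5)), (235, np.float64(169.0)), (238, np.float64(169.0)), (241, np.float64(168.5)), (244, np.float64(169.5)), (247, np.float64(170.0)), (250, np.float64(170.5)), (253, np.float64(170.5))]
[(159.0, array([275.5, 214.5]), (267, 208, 18, 14))]
```

```bash
python3 -c "
from h import *
w=bot.camera('wrist');print(atz(w,(275.5,214.5),.09))"; python3 -m pendant '-1 0.7 0 5 0; -1 0.9 0 10 0; -1 1 0 15 0; -1 1.2 0 20 0; -1 1.3 0 24 0'; python3 -m pendant '-1 0 0 0 0'
```

```text
[0.46839053 0.00069935 0.09      ]
clock: 26.4
ee_pos: [0.4665, 0.0004, 0.1354]
tool_rot: [3.139, 0.032, 0.042]
ft_force: [-0.9, 1.3, -1.7]
gripper_width: 0.188
clock: 26.52
ee_pos: [0.4663, 0.0005, 0.1351]
tool_rot: [3.139, 0.033, 0.042]
ft_force: [-0.2, 0.6, -1.6]
gripper_width: 0.186
```

```bash
python3 -m pendant '-1 0.5 0 4 0; -1 0.6 0 8 0; -1 0.8 0 12 0; -1 0.9 0 16 0; -1 1 0 20 0'; python3 -m pendant '-1 0 0 0 0'
```

```text
clock: 27.15
ee_pos: [0.4667, 0.0005, 0.1148]
tool_rot: [3.139, 0.033, 0.042]
ft_force: [-0.1, 1.4, -0.3]
gripper_width: 0.188
clock: 27.28
ee_pos: [0.4665, 0.0004, 0.1144]
tool_rot: [3.139, 0.034, 0.042]
ft_force: [-0.1, 0.0, -1.0]
gripper_width: 0.188
```

```bash
python3 -m pendant '-1 0.2 0 3 0; -1 0.3 0 6 0; -1 0.4 0 9 0; -1 0.5 0 12 0; -1 0.5 0 14 0'; python3 -m pendant '-1 0 0 0 0'
```

```text
clock: 27.9
ee_pos: [0.4667, 0.0003, 0.1004]
tool_rot: [3.139, 0.033, 0.042]
ft_force: [-1.9, 0.3, 4.1]
gripper_width: 0.18
clock: 28.02
ee_pos: [0.4666, 0.0003, 0.1004]
tool_rot: [3.139, 0.033, 0.042]
ft_force: [-1.3, 0.5, 0.4]
gripper_width: 0.189
```

```bash
python3 -m pendant '-1 0 0 1 0; -1 0 0 2 0; -1 0 0 3 0; -1 0 0 3 0; -1 0 0 3 0' 60; python3 -m pendant '-1 0 0 1 0; -1 0 0 2 0; -1 0 0 3 0; -1 0 0 3 0'
```

```text
clock: 28.65
ee_pos: [0.4668, 0.0003, 0.099]
tool_rot: [3.138, 0.033, 0.042]
ft_force: [-6.5, 0.2, 17.8]
gripper_width: 0.181
clock: 29.15
ee_pos: [0.4669, 0.0003, 0.0989]
tool_rot: [3.137, 0.033, 0.042]
ft_force: [-10.3, 0.2, 31.5]
gripper_width: 0.182
```

```bash
python3 -m pendant '-1 -1 0 1 0; -1 -1 0 2 0; -1 -1 0 2.5 0; -1 -1 0 2.5 0'; python3 - <<'E'
from h import *
np.set_printoptions(precision=4,suppress=True)
c=bot.camera("scene"); print(holes(c)[0][-6:])
for d in bot.masks_of(c,"lid")[:1]:
    ys,xs=np.nonzero(d["pixels"]); print("lid",d["p"],d["position"],xs.min(),xs.max(),ys.min(),ys.max())
    for a in(0,.03,.06):
        f=lambda x,r,h:proj(c,[.4605+x-.0485*r*np.cos(a),.160+.0485*x-r*np.cos(a)-h*np.sin(a),.082+r*np.sin(a)+h*np.cos(a)]).round(1)
        print(a,"corner +x top",f(.055,.182,.006),"bottom",f(.055,.182,-.006),"-x",f(-.055,.182,-.006))
h=cv2.cvtColor(c["color"],cv2.COLOR_BGR2HSV); m=cv2.inRange(h,(17,110,40),(35,255,255))
n,l,st,ce=cv2.connectedComponentsWithStats(m); print([s.tolist() for s in st[1:] if s[4]>60])
print([(x,np.nonzero(m[150:230,x])[0].max()+150 if m[150:230,x].any() else 0) for x in range(196,262,6)])
s=bot.read_state();print(s["ee_pos"],s["ft_force"],s["wrist_torque"])
E
```

```text
clock: 29.65
ee_pos: [0.4668, 0.0003, 0.099]
tool_rot: [3.136, 0.031, 0.042]
ft_force: [-7.3, -0.4, 26.4]
gripper_width: 0.183
[(22.5, array([421.,  77.]), (418, 74, 7, 7)), (21.0, array([417.6,  50.6]), (414, 47, 8, 7)), (29.0, array([412.,  30.]), (408, 26, 9, 9)), (21.5, array([410.9,  23.4]), (408, 20, 7, 7)), (22.0, array([416.,  16.]), (412, 13, 9, 7)), (52.5, array([421.6,   9.1]), (417, 3, 10, 13))]
lid 0.62 [238.4, 196.0] 196 271 163 211
0 corner +x top [229.7 205. ] bottom [229.9 209.2] -x [191.  196.9]
0.03 corner +x top [229.7 203. ] bottom [229.9 207.3] -x [190.9 195. ]
0.06 corner +x top [229.6 201.1] bottom [229.9 205.2] -x [190.9 193. ]
[[326, 0, 30, 60, 1281], [369, 0, 64, 82, 3426], [198, 165, 73, 47, 1086], [76, 277, 20, 27, 403]]
[(196, 0), (202, np.int64(200)), (208, np.int64(202)), (214, np.int64(202)), (220, np.int64(204)), (226, np.int64(209)), (232, np.int64(210)), (238, np.int64(209)), (244, np.int64(203)), (250, np.int64(198)), (256, np.int64(192))]
[0.4668 0.0003 0.0989] [-6.7661 -0.5627 26.4622] [ 0.143   1.7584 -0.0481]
```

The frame's front edge dropped from row 209 to 211, which matches ajar to shut. TCP z is 0.0989 (0.099 expected with the collar home), and it is held with about 26 N against a hard stop. Handing in.

```bash
python3 -c "
from h import *
c=bot.camera('scene');s=bot.read_state();print(s['clock'],s['ee_pos'],s['ft_force'],s['gripper_width'])
print([(t,[(round(d['p'],2),d['position']) for d in bot.masks_of(c,t)[:2]]) for t in('tape','weight','bottle')])
print(bot.sign_off())"
```

```text
29.8 [4.66768570e-01 3.44299327e-04 9.89219143e-02] [-7.28984319  0.14114174 26.05406086] 0.1848358289546286
[('tape', [(0.62, [299.3, 289.9]), (0.6, [295.2, 146.5])]), ('weight', [(0.76, [86.3, 292.4])]), ('bottle', [(0.55, [352.4, 148.0])])]
the job is handed in; nothing more can be done
None
```

The job is done and handed in at 29.8 s of the 69 s allowed. The arm finishes holding the red-knobbed pin and pressing the frame shut.

- **Tube:** I tipped the smaller tube over in the gripper and laid it in the V-cradle. It first sat about 3 mm off centre, so I regripped and shifted it. The next picture showed it centred to about 1 mm.
- **Frame:** With the tube still in hand, I nudged the frame further open with the gripper body to make room. Once the tube was seated I swung the frame over from behind, and it sank onto the tube.
- **Pin:** It went through both holes with no contact force until the collar met the frame.

**Last checks:**
- **Shut:** The tool stopped hard at 98.9 mm, where about 99 mm was expected with the collar home. It was pushing down with about 26 N, against the roughly 6 N needed. The frame's front edge dropped about 2 pixels in the scene picture, which matches going from ajar to shut.
- **Side load:** About 7 N of sideways force remained on the pin, and the tool was tilted about 0.03 rad.
- **Camera disagreement:** The top and wrist cameras differed by about 4 mm in x. I used positions relative to the wrist camera for the fine placing.
- **Other things on the bench:** The tape, weight and bottle were found within a few pixels of their starting places. I did not re-check the jar, the screwdriver or the larger tube at the end. The orange pin was last checked, unmoved, just before the pin went in.
- **Not viewed:** The 12 viewed pictures were used up before the frame was swung over, so everything after that was checked by numbers only.

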